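# Hold the brew lamp's sprung shutter half open

### The arm

A 6-joint arm with a two-finger parallel gripper is mounted at the origin on the work surface. World frame = base frame: x ahead of the robot, y to its left, z up, the work surface at z = 0. Lengths are in m, angles in rad, forces in N, time in s.
With the tool pointing down it reaches from about 0.3 to 0.75 m from the base axis. Payload 8.5 kg.
Tool frame: the origin (TCP) lies between the finger pads; the fingertips stand 11 mm ahead of it and the grasp point (between the pads) lies 8 mm behind it; z points along the fingers, y is the direction in which the jaws open and shut (so a half turn about z gives the same grasp; the last joint's range is limited). The gripper opens to 88 mm and grips with 3 to 60 N. Pads are 18 mm wide; open, the fingers measure 123 mm over their backs; the gripper's body (75 mm by 187 mm) begins 45 mm behind the grasp point.
Start: joints at [1.079, 0.381, 1.297, -0, 1.464, -0.215], TCP at [0.15, 0.529, 0.25] pointing down, gripper open.
Joint ranges: [-3.11, 3.11], [-0.89, 2.33], [0.22, 2.48], [-1.42, 4.56], [0.17, 2.85], [-2.88, 2.88]. Speed limits (rad/s): [2.39, 2.39, 3.14, 3.14, 3.14, 3.14].

### API

Orientations are given as a unit quaternion [x, y, z, w].
In Python, from station import r gives the robot as it stands. Calls block until the motion is done:
- r.movep(position, orientation): joint-space move of the TCP to a pose.
- r.move_l(position, frame=None, vel=0.15): straight line of the TCP; frame=None keeps the orientation; vel is the mean speed in m/s.
- r.set_joints(angles): joint-space move.
- r.move_gripper(opening): opening from 0.0 (shut) to 1.0 (fully open); the grip force is fixed at half the most; returns when the fingers have stopped.
- r.dwell(seconds).
- r.ik(position, orientation): joint angles nearest the present ones, or None.
- r.state(): the state.
- r.grab_frame(name): name is "scene" or "top"; returns a dict with "color" (480x640x3 uint8, red, green, blue), "fx", "fy", "cx", "cy" (pixels), "k1" (the pictures are not rectified: a ray, as slopes to the right and down, at radius r is drawn at 1 + k1 r^2 times it, then the intrinsics apply), "xyz" and "rotation" of the camera in the world. Camera axes: x right, y down, z forward; pixel columns grow to the right and rows downward; lengths in m; the calibration is good to about 2 mm. A picture is of the moment at which its call begins. There is no depth.
A pose or a line that the arm cannot do raises r.IKError and nothing moves.
- r.finish_job(): hands the job in, once; it reports no verdict.
The state is a dict: "time_s": time; "q": joint angles; "qvel": joint speeds; "tau": joint torques, N m; "eef_pos": TCP position; "eef_rot": TCP orientation; "contact_force": force on the tool from outside, world axes, zero at the start; "moment": the same for the moment, N m; "width": opening from 0.0 (shut) to 1.0 (fully open).
Only numpy, scipy, OpenCV 4.12 (cv2) and the standard library are available. Lean on these libraries where they do the work, as an engineer would, in place of code of your own. Each camera call takes 0.05 s, during which the arm holds its last target.

### The job

Get the light box ready to judge the haze of the jar on it: take the shutter by its orange handle, slide it open against its spring until you feel it meet the red stop, then ease it back to half of that travel, midway between closed and the stop, and hold it there. The spring closes the shutter if you let go, so finish while still holding it, steady at half open. Leave the jar, the cup, the flasks and everything else where they stand.

Things in the scene. Friction and masses are not known exactly. Their poses are not given: they have to be found in the camera images.
- lamp: plywood light box fixed to the table, 220 (x) by 320 mm (y). Origin: centre of its underside; z up, x away from the robot, y to the left, the shutter's opening direction. Deck 62 mm high with a lit 90 x 90 mm glass window centred at x +45, y -40 mm. Along its near side (x -110 to -55 mm) a ledge 50 mm high with the rail for the shutter's carriage and the red stop.
- shutter: aluminium carriage with orange handle and a black plate reaching under the pane, one sliding piece. Carriage 40 (x) by 72 (y) mm, top 65 mm above the table. Origin: on the ledge below the handle's middle; closed (as it starts) at x -83, y -40 mm of the light box, opens to its +y. A spring pulls it shut: 3 N closed, 1 N more per 10 mm. It meets the red stop after 45 to 75 mm.
- handle_top (a point): middle of the top of the orange handle, 121 mm above the table, above shutter's origin; moves with it, axes as the light box. The handle is an upright tab on the carriage: 36 mm along the light box's x, 14 mm thick along its y (the sliding direction), 56 mm high. Pinch it from above, fingers closing along y.
- stop: red clamp stop on the same rail, fixed, its place differs from run to run: 42 (x) by 22 (y) by 20 mm high, top 70 mm above the table. Origin: centre of its underside, axes as the light box. The carriage's left face meets its right face, 11 mm to -y of this origin: full travel is this origin's y in the light box's frame minus 7 mm.
- jar: a squat amber glass jar with a white lid, 64 mm diameter, 85 mm high, standing on the window pane of the light box; origin: centre of its underside, z up. To be left alone.
- tasting_cup: a small white cup, 48 mm diameter, 45 mm high, standing on the left part of the light box's deck; origin: centre of its underside, z up. To be left alone.
- flask_amber: a tall amber long-necked flask, 96 mm diameter, 212 mm high, on the table at the left; origin: centre of its underside, z up. To be left alone.
- flask_clear: a tall clear long-necked flask, 96 mm diameter, 212 mm high, on the table at the left; origin: centre of its underside, z up. To be left alone.
- mug: a white mug with a handle, 80 mm diameter, 90 mm high, on the table at the right; origin: centre of its underside, z up. To be left alone.
- plunger_pot: a green glass plunger pot with black lid, knob and handle, 98 mm diameter, 223 mm high, on the table at the right; origin: centre of its underside, z up. To be left alone.
- spoon: a steel spoon 160 mm long lying on the table at the right; origin: the middle of its length, at the underside. To be left alone.

How it is judged:
By the outcome, as a careful person would: the job done as asked, in the order asked, and still so for the second after the job is handed in, while the arm keeps its last pose, push and grip.
It also fails if it takes over 42 s, if anything falls off the work surface, if the arm or the gripper's body presses on something with over 40 N, if the wrist force passes 120 N, or if a joint passes its speed limit or range.

## Working session

There is one attempt and no reset: what is moved stays moved. The work goes in short steps, each a Python script; the robot and the scene stay as the last script left them, time stands still between calls to the robot, and variables do not carry over. Pictures are saved under pics/ and viewed, and the job is handed in when it is done.

```bash
mkdir -p pics
python3 - <<'E'
from station import r
import cv2,pickle
for n in("scene","top"):
    f=r.grab_frame(n); pickle.dump(f,open(f'{n}0.pkl','wb')); cv2.imwrite(f'pics/{n}0.png',f['color'][:,:,::-1]); print(n,{k:v for k,v in f.items() if k!='color'})
s=r.state();print(s)
E
```

```text
scene {'fx': 576.7468147693845, 'fy': 576.7468147693845, 'cx': 315.0454530218782, 'cy': 241.23951520093993, 'k1': -0.08330294345712892, 'xyz': array([1.45716573, 0.08842334, 0.98494116]), 'rotation': array([ 0.61223562,  0.67931007, -0.29420736, -0.27775421])}
top {'fx': 434.7175259322023, 'fy': 434.7175259322023, 'cx': 321.25878581856824, 'cy': 231.55506305249637, 'k1': -0.03673711425728333, 'xyz': array([0.44551439, 0.00456823, 1.11971505]), 'rotation': array([ 0.7086319 , -0.70488952,  0.02892808, -0.01160912])}
{'time_s': 0.1, 'q': array([ 1.07869358e+00,  3.81121011e-01,  1.29813855e+00, -2.53479173e-06,
        1.46358839e+00, -2.15307745e-01]), 'qvel': array([ 9.28029609e-05, -7.95226078e-04, -1.61869920e-03, -5.46421428e-04,
       -2.38596508e-05,  5.92136072e-04]), 'tau': array([ 2.91921802e-03, -4.38656116e+01, -2.24910825e+01,  7.13610230e-02,
        3.42079892e-02, -4.86593865e-05]), 'eef_pos': array([0.1501974 , 0.52885726, 0.24921925]), 'eef_rot': array([ 1.37955952e-01,  9.90438166e-01, -5.89229541e-04, -2.16219899e-04]), 'contact_force': array([ 0.10303674,  0.41066344, -0.06394488]), 'moment': array([0.01660152, 0.05347175, 0.00282903]), 'width': 0.9999034483621962}
```

View pics/top0.png

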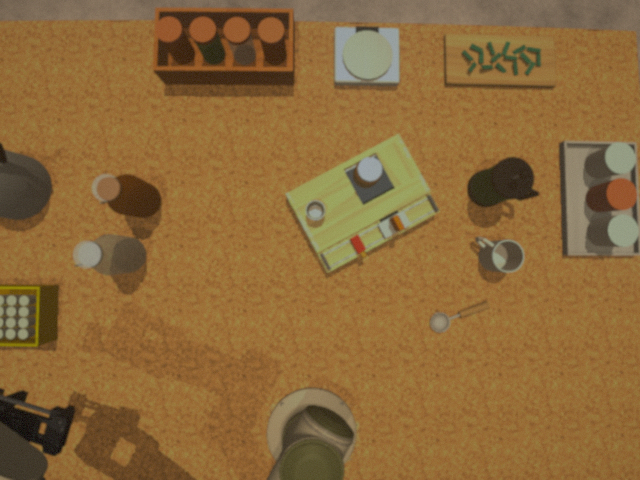

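View pics/scene0.png

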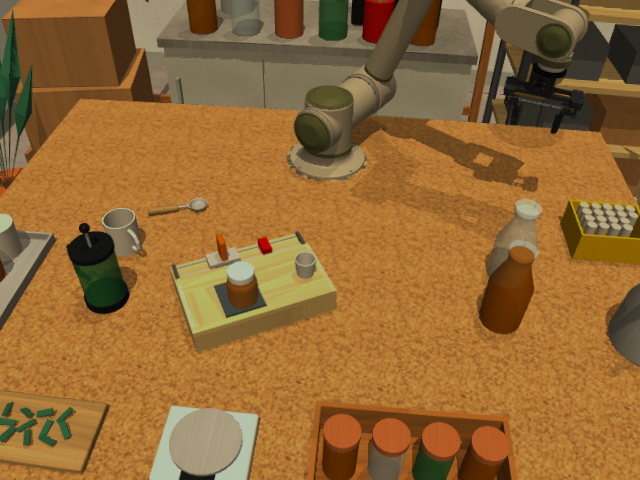

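Top view: the light box is rotated about 25–30°, with the orange handle near (398,223) and the red stop near (358,243). In the scene view the handle is at (222,245) and the stop at (265,245). I'll enlarge both.

Run:
```python
import cv2
a=cv2.imread('pics/top0.png')[125:280,280:445]; cv2.imwrite('pics/top0c.png',cv2.resize(a*1,None,fx=4.8,fy=3.8 if 0 else 3.8*1.0) if 0 else cv2.resize(a,None,fx=3.8,fy=3.8,interpolation=cv2.INTER_CUBIC))
a=cv2.imread('pics/scene0.png')[220:350,165:345]; cv2.imwrite('pics/scene0c.png',cv2.resize(a,None,fx=4.4,fy=4.4,interpolation=cv2.INTER_CUBIC))
```

```text
(no output)
```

View pics/top0c.png

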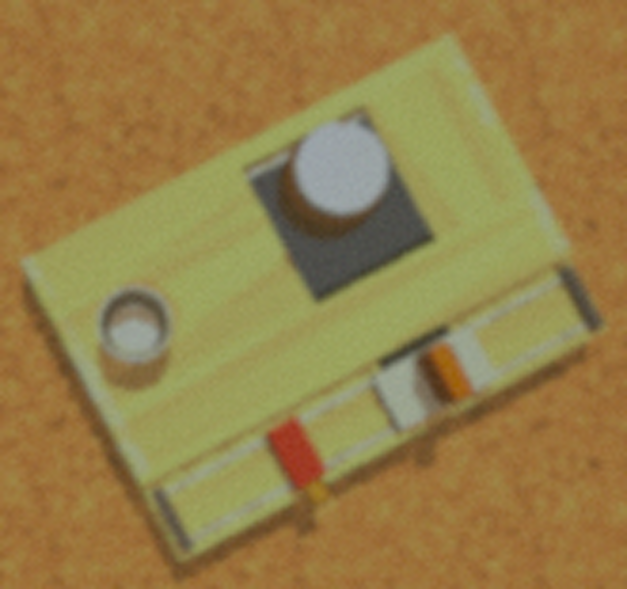

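View pics/scene0c.png

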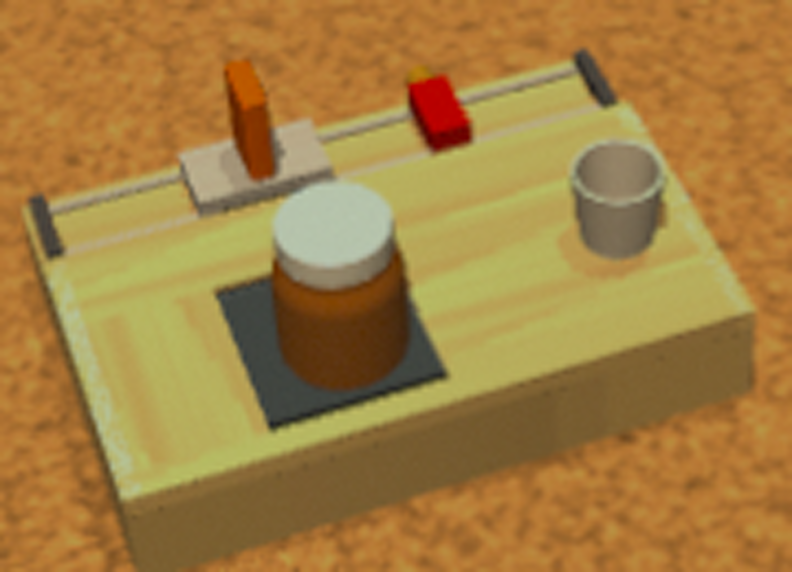

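```bash
cat > h.py <<'E'
import numpy as np,pickle,cv2
from scipy.spatial.transform import Rotation as R
def proj(f,P):
    p=R.from_quat(f['rotation']).inv().apply(np.atleast_2d(P)-f['xyz']); s=p[:,:2]/p[:,2:]
    s=s*(1+f['k1']*(s**2).sum(1,keepdims=True)); return s*f['fx']+[f['cx'],f['cy']]
def ray(f,uv,z):
    from scipy.optimize import fsolve
    return fsolve(lambda xy:proj(f,[xy[0],xy[1],z])[0]-uv,[.45,0.])
E
python3 - <<'E'
from h import *
from scipy.optimize import least_squares
F={n:pickle.load(open(n+'0.pkl','rb')) for n in('top','scene')}
T=[((30,260),(.11,.16,.062)),((452,38),(.11,-.16,.062)),((572,252),(-.055,-.16,.062)),((148,480),(-.055,.16,.062)),((182,560),(-.11,.16,.05)),((605,325),(-.11,-.16,.05)),((318,300),(0,.005,.062)),((433,238),(0,-.085,.062)),((452,372),(-.083,-.04,.121)),((296,454),'s')]
S=[((750,315),(.11,.16,.062)),((750,388),(.11,.16,0)),((128,495),(.11,-.16,.062)),((628,105),(-.055,.16,.062)),((220,293),(0,-.085,.062)),((270,430),(.09,-.085,.062)),((445,375),(.09,.005,.062)),((247,84),(-.083,-.04,.121)),((439,107),'s')]
def res(p,use=('top','scene')):
    o=[]
    for n,L,sc,off in(('top',T,3.8,(280,125)),('scene',S,4.4,(165,220))):
        if n not in use: continue
        for uv,X in L:
            if X=='s': X=(-.083,p[3],.07)
            c,s=np.cos(p[2]),np.sin(p[2]); W=[p[0]+c*X[0]-s*X[1],p[1]+s*X[0]+c*X[1],X[2]]
            o.append(proj(F[n],W)[0]-((np.array(uv)+.5)/sc-.5+off))
    return np.array(o)
for u in(('top',),('scene',),('top','scene')):
    q=least_squares(lambda p:res(p,u).ravel(),[.5,0,.4,.03],loss='soft_l1')
    print(u,q.x,np.degrees(q.x[2]),'travel mm',q.x[3]*1e3-7)
    p=q.x;c,s=np.cos(p[2]),np.sin(p[2]);print('handle',p[0]-.083*c+.04*s,p[1]-.083*s-.04*c)
print(res(q.x,u).round(1).tolist())
np.save('box.npy',q.x)
E
```

```text
('top',) [ 0.57958032 -0.12539631  0.49825284  0.06393845] 28.547785134379048 travel mm 56.938448037950195
handle 0.5257872144552791 -0.20019805675023888
('scene',) [ 0.57798865 -0.12434223  0.49778045  0.06137283] 28.5207188173864 travel mm 54.37283493122017
handle 0.5241602159706935 -0.19911855928946318
('top', 'scene') [ 0.5789563  -0.12476757  0.49911493  0.06268266] 28.59717900074597 travel mm 55.68266334612485
handle 0.5252277007668812 -0.19961567113576084
[[-2.7, 0.5], [0.0, -1.2], [0.6, 0.5], [-1.8, 2.0], [-0.2, 0.8], [1.2, 1.3], [-1.5, -0.4], [0.1, -1.2], [0.3, -0.1], [0.2, -0.1], [1.4, -0.5], [0.2, 1.6], [-1.2, 2.3], [0.1, -0.2], [-1.1, 1.2], [-0.7, -0.6], [0.4, -0.3], [-0.6, -0.1], [0.2, -0.2]]
```

Both cameras agree: handle at (0.525,-0.200), yaw 28.6°, visual travel about 56 mm, which is inside the allowed 45–75 mm. Next I go up, over and pre-grasp.

```bash
cat >> h.py <<'E'
x,y,yaw,sy=np.load('box.npy'); c,s=np.cos(yaw),np.sin(yaw)
ex=np.array([c,s,0]);ey=np.array([-s,c,0])
def W(bx,by,z): return np.array([x,y,0])+ex*bx+ey*by+[0,0,z]
Qs=[R.from_matrix(np.c_[-ex,ey,[0,0,-1]]).as_quat(),R.from_matrix(np.c_[ex,-ey,[0,0,-1]]).as_quat()]
def by(p): return float((np.array(p)-[x,y,0])@ey)*1e3
def bx(p): return float((np.array(p)-[x,y,0])@ex)*1e3
E
python3 - <<'E'
from h import *
from station import r
for Q in Qs: print(r.ik(W(-.083,-.04,.2),Q))
q=[a for a in (r.ik(W(-.083,-.04,.2),Q) for Q in Qs)]
i=min((k for k in(0,1) if q[k] is not None),key=lambda k:abs(q[k][5])); np.save('Q.npy',Qs[i])
r.move_l([.15,.529,.36],vel=.2)
r.movep(W(-.083,-.04,.22),Qs[i])
st=r.state();print(st['time_s'],st['eef_pos'],st['contact_force'],bx(st['eef_pos']),by(st['eef_pos']))
for n in("scene","top"):
    f=r.grab_frame(n); pickle.dump(f,open(f'{n}1.pkl','wb'));cv2.imwrite(f'pics/{n}1.png',f['color'][:,:,::-1])
E
```

```text
[-5.73869364e-01  4.41243068e-01  1.34833746e+00 -4.44089210e-16
  1.35201213e+00 -2.64378062e+00]
[-5.73869364e-01  4.41243068e-01  1.34833746e+00 -4.44089210e-16
  1.35201213e+00  4.97812033e-01]
3.725 [ 0.52547257 -0.19900723  0.22016518] [-0.11902486  0.01139875  0.10518944] -82.49377208171147 -39.582989053867145
```

Run:
```python
from h import *
from station import r
r.move_l(W(-.083,-.04,.097),vel=.12)
st=r.state();print(st['time_s'],st['eef_pos'],st['contact_force'])
for n in("scene",):
    f=r.grab_frame(n); cv2.imwrite(f'pics/{n}2.png',cv2.resize(f['color'][190:340,140:340,::-1],None,fx=4,fy=4,interpolation=cv2.INTER_CUBIC))
```

```text
5.0 [ 0.52553858 -0.19980308  0.09767154] [ 0.14581749 -0.99175256 -0.81229645]
```

View pics/scene2.png

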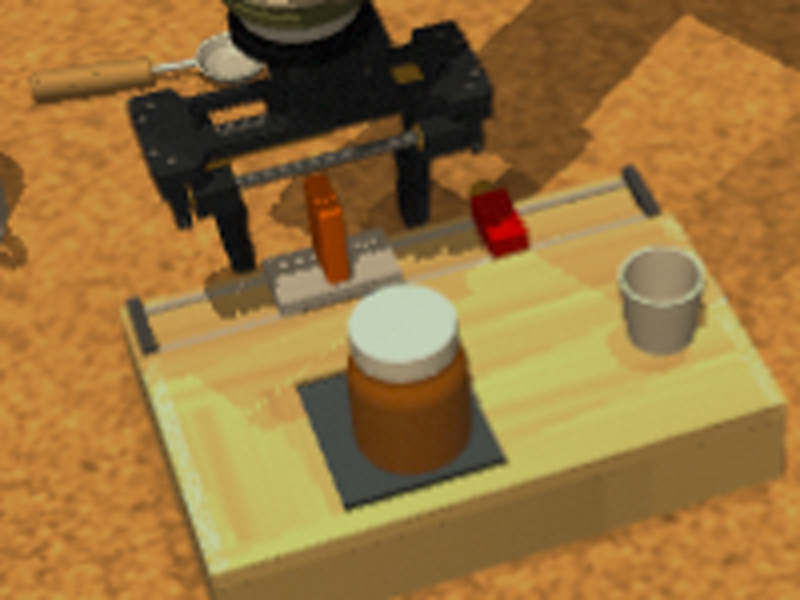

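The fingers, at crop (240,260) and (415,215), straddle the handle at (328,230), with clear space to the jar and stop. I'll close and check the closed position.

Run:
```python
from h import *
from station import r
def rep(l):
    st=r.state();F=st['contact_force'];print(l,round(st['time_s'],2),'by %.2f bx %.2f z %.4f'%(by(st['eef_pos']),bx(st['eef_pos']),st['eef_pos'][2]),'Fy %.2f Fx %.2f Fz %.2f'%(F@ey,F@ex,F[2]),'w %.4f'%st['width'])
rep('open')
r.move_gripper(0.0); rep('grip')
r.dwell(.2);rep('d')
for d in(-41,-42,-43):
    r.move_l(W(-.083,d/1e3,.097),vel=.02);rep(d)
```

```text
open 5.05 by -40.30 bx -82.83 z 0.0977 Fy 0.00 Fx -0.40 Fz -0.16 w 1.0014
grip 6.16 by -40.23 bx -82.98 z 0.0970 Fy -1.49 Fx 0.15 Fz -0.33 w 0.1538
d 6.36 by -40.23 bx -82.99 z 0.0970 Fy -1.41 Fx -0.44 Fz -0.74 w 0.1559
-41 6.61 by -40.29 bx -83.01 z 0.0970 Fy 4.55 Fx 1.06 Fz 2.66 w 0.1565
-42 6.86 by -40.37 bx -83.03 z 0.0970 Fy 8.70 Fx 0.03 Fz 5.06 w 0.1555
-43 7.11 by -40.43 bx -83.01 z 0.0969 Fy 13.43 Fx -0.14 Fz 5.90 w 0.1568
```

Closed position is at by ≈ -40.25 (it pushes back hard below that). Now I'll open and feel for the stop.

Run:
```python
from h import *
from station import r
def rep(l):
    st=r.state();F=st['contact_force'];print(l,round(st['time_s'],2),'by %.2f bx %.2f z %.4f'%(by(st['eef_pos']),bx(st['eef_pos']),st['eef_pos'][2]),'Fy %.2f Fx %.2f Fz %.2f'%(F@ey,F@ex,F[2]),'w %.4f'%st['width']);return F@ey,by(st['eef_pos'])
for d in(-30,-10,0,6):
    r.move_l(W(-.083,d/1e3,.097),vel=.05);F0,b=rep(d)
t=6
while t<40:
    t+=1; r.move_l(W(-.083,t/1e3,.097),vel=.02); F,b2=rep(t)
    if F<-(3+(b2+40.25)/10)-7 : break
    b=b2
```

```text
-30 7.52 by -30.32 bx -82.99 z 0.0970 Fy -4.05 Fx -0.77 Fz -2.35 w 0.1555
-10 8.07 by -10.63 bx -82.97 z 0.0970 Fy -4.92 Fx -0.69 Fz -3.65 w 0.1544
0 8.42 by -0.78 bx -82.97 z 0.0970 Fy -6.90 Fx 0.03 Fz -4.96 w 0.1559
6 8.68 by 5.08 bx -82.95 z 0.0970 Fy -6.82 Fx -0.40 Fz -4.78 w 0.1528
7 8.93 by 5.88 bx -82.97 z 0.0970 Fy -6.62 Fx -0.18 Fz -5.46 w 0.1571
8 9.18 by 6.84 bx -82.95 z 0.0970 Fy -7.53 Fx 0.51 Fz -4.37 w 0.1531
9 9.43 by 7.83 bx -82.95 z 0.0970 Fy -6.29 Fx 1.07 Fz -3.91 w 0.1524
10 9.68 by 8.81 bx -82.96 z 0.0970 Fy -8.00 Fx -0.26 Fz -4.82 w 0.1585
11 9.93 by 9.78 bx -82.94 z 0.0970 Fy -6.70 Fx -1.57 Fz -5.19 w 0.1550
12 10.18 by 10.75 bx -82.95 z 0.0970 Fy -6.85 Fx -0.46 Fz -4.76 w 0.1534
13 10.43 by 11.73 bx -82.94 z 0.0970 Fy -7.69 Fx -0.39 Fz -5.52 w 0.1554
14 10.68 by 12.71 bx -82.95 z 0.0971 Fy -8.81 Fx -0.01 Fz -4.35 w 0.1600
15 10.93 by 13.74 bx -82.95 z 0.0970 Fy -7.83 Fx -0.10 Fz -4.91 w 0.1547
16 11.18 by 14.68 bx -82.97 z 0.0970 Fy -8.25 Fx -0.28 Fz -5.61 w 0.1585
17 11.43 by 14.96 bx -82.94 z 0.0970 Fy -11.90 Fx -1.34 Fz -6.98 w 0.1591
18 11.68 by 15.00 bx -82.90 z 0.0971 Fy -16.07 Fx -1.35 Fz -9.63 w 0.1562
```

Contact was clear at by ≈ 14.93, so travel is 55.2 mm, against 55.7 mm from vision. Half open is at by ≈ -12.65.

Run:
```python
from h import *
from station import r
def rep(l):
    st=r.state();F=st['contact_force'];print(l,round(st['time_s'],2),'by %.2f bx %.2f z %.4f'%(by(st['eef_pos']),bx(st['eef_pos']),st['eef_pos'][2]),'Fy %.2f Fx %.2f Fz %.2f'%(F@ey,F@ex,F[2]),'w %.4f'%st['width']);return by(st['eef_pos'])
cmd=-12.1
r.move_l(W(-.083,cmd/1e3,.097),vel=.03);rep('a');r.dwell(.4);b=rep('b')
if abs(b+12.65)>.15:
    cmd+=-12.65-b; r.move_l(W(-.083,cmd/1e3,.097),vel=.02); r.dwell(.4);rep('c')
for n in("scene","top"):
    f=r.grab_frame(n); pickle.dump(f,open(f'{n}3.pkl','wb'))
    cv2.imwrite(f'pics/{n}3.png',f['color'][:,:,::-1])
    cv2.imwrite(f'pics/{n}3c.png',cv2.resize(f['color'][190:340,140:340,::-1] if n=='scene' else f['color'][125:280,280:445,::-1],None,fx=3.8,fy=3.8,interpolation=cv2.INTER_CUBIC))
print(proj(f,[W(-.083,-.04+.0276,.121)]))
f=pickle.load(open('scene3.pkl','rb'))
print('scene crop exp: carriage top corners',(proj(f,[W(-.063,-.04+.0276+d,.065) for d in(-.036,.036)])-[140,190])*3.8)
```

```text
a 12.83 by -13.04 bx -82.98 z 0.0970 Fy -5.92 Fx -0.38 Fz -2.97 w 0.1519
b 13.23 by -13.02 bx -82.96 z 0.0970 Fy -6.17 Fx 0.96 Fz -3.24 w 0.1500
c 13.88 by -12.62 bx -82.96 z 0.0970 Fy -6.12 Fx -1.60 Fz -3.26 w 0.1557
[[388.50651481 228.03175343]]
scene crop exp: carriage top corners [[309.26047737 278.45586644]
 [423.7149934  247.29194798]]
```

View pics/scene3c.png

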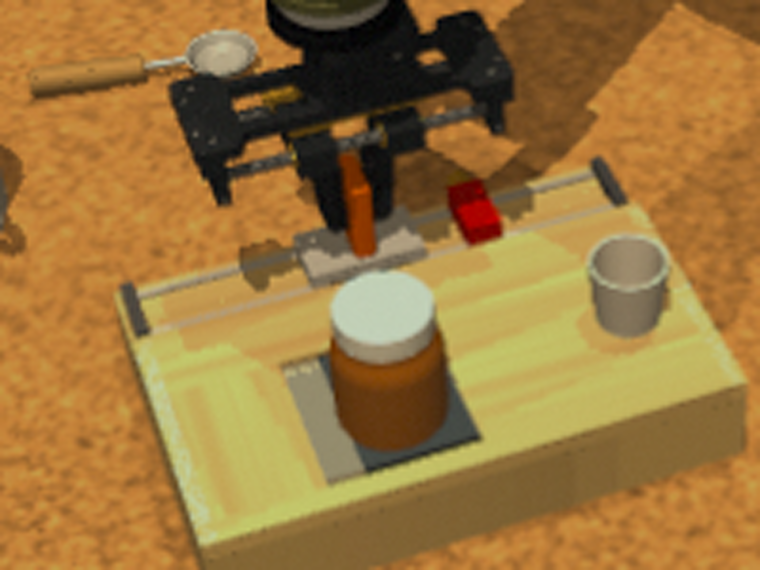

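View pics/top3.png

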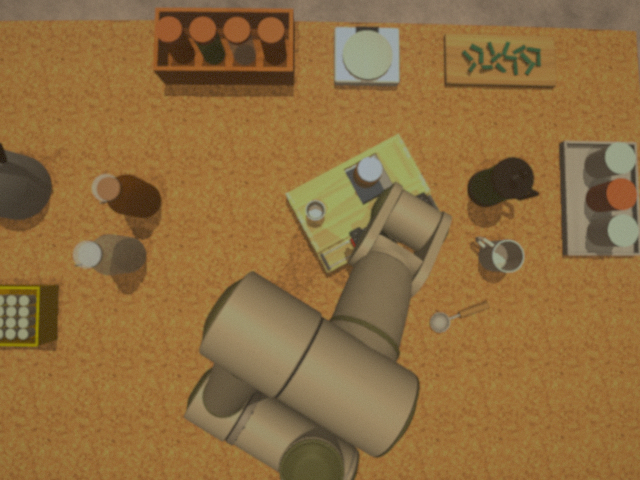

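The scene crop shows the handle held between the fingers at (357,205), with the carriage's near corners at about (313,285) and (427,253). I predicted (309,278) and (424,247), so they agree to within 2 px of the original image. The jar, cup, flasks and other items haven't moved. I'm handing in while still holding.

Run:
```python
from h import *
from station import r
st=r.state();print(st['time_s'],by(st['eef_pos']),abs(st['qvel']).max(),st['width'])
r.finish_job()
```

```text
13.9833 -12.61739721883717 0.002234403244016242 0.1517148417483938
the job is handed in; nothing more can be done
```

The shutter is held steady at half open, about 27.6 mm from closed, and I handed the job in at 14.0 s while still gripping the handle.

- **Closed position:** after pinching the handle, I pushed gently towards closed. The arm stopped moving at y = -40.25 mm in the light box's frame while the force rose.
- **Red stop:** sliding open, the arm stopped at y ≈ 14.95 mm and the force rose from about 8 to 16 N. That gives a full travel of 55.2 mm; the cameras had given 55.7 mm.
- **Half open:** I eased back to y = -12.62 mm; the midpoint is -12.65 mm. The first try rested about 0.4 mm too far towards closed, so I moved it back towards open by that much.
- **Last checks:** the arm was still, the grip was unchanged with no sign of slipping, and the spring pull was about 6 N, as expected there. In the scene picture the carriage was within about 2 pixels of where I predicted.
- **Everything else:** in the pictures, the jar, cup, flasks, mug, pot and spoon are where they started. No check failed.

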